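# Load a mortar prism into the bending jig

## Task

Put the whole mortar prism on the feed table of the bending jig and push it lengthways between the guides, under the raised loading roller, until it is fully home against the end stop. Only then press the crosshead down by its top button, gently, until the loading roller rests on the prism, and let go. Leave the other things on the bench where they are.

Things in the scene. Friction and masses are not known exactly. Their poses are not given: they have to be found in the camera images.
- prism_center (a point): The whole mortar prism: plain grey concrete bar 160 x 40 x 40 mm, about 0.56 kg, lying flat on the bench; the only long one (two other pieces of such bar are broken halves). The point is its centre, 20 mm above its underside; x runs along its length, z up. Either end may go first.
- jig: Three-point bending jig, a steel fixture fixed to the bench. Origin on the bench, midway between its two columns; z up; +x is the feed direction: the prism goes in from -x. Base plate 190 x 124 mm, top at z 18. Two columns, 18 mm thick, at x 0, y -46 and 46, up to z 185, carry the crosshead (34 mm along x, 124 along y). Two support rollers lie across at x -50 and 50, tops at z 50 mm.
- feed_table (a point): Point on top of the jig's feed table, a flat steel strip 38 mm wide, top at z 50, from x -195 to -58 mm in the jig's frame, level with the tops of the support rollers. The point is at x -145, y 0, z 50, axes as the jig's; a prism set down with its centre above it has its nose in the flared mouth. No walls beside the strip.
- mouth (a point): Start of the parallel side guides, at prism-underside height: x -65, y 0, z 50 mm in the jig's frame. Guides at x -65 to -35 and 35 to 65 have inner faces 44 mm apart, tops at z 72. Before the point the walls flare outwards over 21 mm, to 64 mm apart.
- end_stop (a point): Foot of the end stop's face at prism-underside height: x 80, y 0, z 50 mm in the jig's frame. Upright plate 36 mm wide, top at z 76. With the prism home against it the prism's centre is at x 0, y 0, z 70 mm in the jig's frame, exactly under the loading roller.
- crosshead (a joint): Height of the jig's crosshead, in m: 0 = fully up, grows as it is pushed down. At 0 the loading roller's underside is 12 mm above the top of a prism on the support rollers; the roller meets the prism at 0.012. It starts between 0 and 0.007. Its weight is balanced by a spring and it stays at the height where it is left; sliding it takes about 3 N.
- press_button (a point): Top of the domed steel button (30 mm wide) in the middle of the crosshead's top, where it is pressed down; 165 mm above the bench when the crosshead is fully up, lower by the joint value. The columns stand 46 mm to either side and up to 185 mm high.
- roller_under (a point): Underside of the loading roller (10 mm thick, 50 mm long, lying across) under the crosshead: the lowest point above the prism's path.
- half_a: Bystander: broken half of a mortar prism, about 80 x 40 x 40 mm, one rough end; origin at the centre of its underside.
- half_b: Bystander: shorter broken half of a mortar prism, about 70 x 40 x 40 mm, one rough end; origin at the centre of its underside.
- cube: Bystander: 100 mm concrete cube, 2.3 kg; origin at the centre of its underside.
- jar: Bystander: clear jar with a white cap, 60 mm wide, 85 mm high; origin at the centre of its underside.
- bottle: Bystander: glass bottle with a black stopper, 70 mm wide, 172 mm high; origin at the centre of its underside.
- mallet: Bystander: rubber mallet lying flat, about 255 mm long along its x, head 110 mm across and 60 mm thick at the +x end; origin on the bench below the handle line.
- wrench: Bystander: steel wrench 200 mm long lying flat; origin at the bench below its middle.
- cup: Bystander: yellow plastic cup, 80 mm wide, 95 mm high; origin at the centre of its underside.
Not all that is in view belongs to the job. What is shaped like the part that bears prism_center but purple is not meant.

How it is judged:
By the outcome, as a careful person would: the job done as asked, in the order asked, and still so for the second after the job is handed in, with the robot touching nothing.
It also fails if it takes over 58 s, if anything falls off the work surface, if the arm or the gripper's body presses on something with over 40 N, if the wrist force passes 120 N, or if a joint passes its speed limit or range.

## Robot

A 7-joint arm with a two-finger parallel gripper is mounted at the origin on the work surface. World frame = base frame: x ahead of the robot, y to its left, z up, the work surface at z = 0. Lengths are in mm, angles in rad, forces in N, time in s.
With the tool pointing down it reaches from about 400 to 875 mm from the base axis. Payload 19.3 kg.
Tool frame: the origin (TCP) lies at the very end of the fingers, on their centre line; the grasp point (between the pads) lies 19 mm behind it (grip_point_offset is the z of the grasp point in the tool frame, in mm); z points along the fingers, x is the direction in which the jaws open and shut, and the axes are right-handed (so a half turn about z gives the same grasp; the last joint's range is limited). The gripper opens to 85 mm and grips with 20 to 120 N. Pads are 22 mm wide; open, the fingers measure 114 mm over their backs; the gripper's body (76 mm by 85 mm) begins 54 mm behind the grasp point. The pads swing forward as they close: fully open they stand 13 mm farther back than shut.
Start: joints at [-1.4, 0.521, -0.036, 1.599, 0.021, 1.021, -0.113], TCP at [149.069, 606.954, 231.291] pointing down, gripper open.
Joint ranges: [-2.91, 2.91], [-0.3, 2.13], [-1.5, 1.42], [0.17, 2.43], [-1.26, 4.41], [0.16, 1.93], [-2.52, 2.52]. Speed limits (rad/s): [1.89, 1.89, 2.39, 2.39, 3.01, 3.01, 3.01].

## Interface

Orientations are given as a 3x3 rotation matrix whose columns are the frame's x, y, z axes.
In Python, from workcell import movep, movel, goto_joints, open_gripper, clamp, wait, inverse_kinematics, read_state, camera, PlanningError, finish_job, grip_point_offset gives the robot as it stands. Calls block until the motion is done:
- movep(position, orientation): joint-space move of the TCP to a pose.
- movel(position, frame=None, max_speed=150, guard=None): straight line of the TCP; frame=None keeps the orientation; max_speed is the mean speed in mm/s. With guard (N) it stops when the force on the tool has changed by that much, and returns True; else False.
- goto_joints(angles): joint-space move.
- open_gripper() and clamp(): open the fingers fully, or close them until they stop; the grip force is fixed at half the most.
- wait(seconds).
- inverse_kinematics(position, orientation): joint angles nearest the present ones, or None.
- read_state(): the state.
- camera(name): name is "scene" or "side" or "wrist"; returns a dict with "image" (400x640x3 uint8, blue, green, red), "range_z" (400x640 float32, mm along the optical axis (not along the pixel's ray), 0 where there is no reading), "fx", "fy", "cx", "cy" (pixels), "dist_coeffs" ([k1, k2, p1, p2, k3] as OpenCV has them; the pictures are not rectified), "cam_to_world" (4x4, takes a point from camera to world coordinates). Camera axes: x right, y up, looking along -z (the intrinsics and any distortion apply to the point x, -y, -z); pixel columns grow to the right and rows downward; lengths in mm; the calibration is good to about 2 mm. A picture is of the moment at which its call begins.
A pose or a line that the arm cannot do raises PlanningError and nothing moves.
- finish_job(): hands the job in, once; it reports no verdict.
The state is a dict: "time": time; "qpos": joint angles; "qvel": joint speeds; "joint_efforts": joint torques, N m; "eef_pos": TCP position; "tool_rot": TCP orientation; "ft_force": force on the tool from outside, world axes, zero at the start; "torque": the same for the moment, N m; "finger_gap": finger opening in mm.
Only numpy, scipy, OpenCV 4.12 (cv2) and the standard library are available. Lean on these libraries where they do the work, as an engineer would, in place of code of your own. Each camera call takes 0.05 s, during which the arm holds its last target.

## Working session

There is one attempt and no reset: what is moved stays moved. The work goes in short steps, each a Python script; the robot and the scene stay as the last script left them, time stands still between calls to the robot, and variables do not carry over. Pictures are saved under pics/ and viewed, and the job is handed in when it is done.

```bash
mkdir -p pics; ls; cat > h.py <<'E'
import numpy as np,cv2
from workcell import *
def shot(n,f):
    c=camera(n); cv2.imwrite('pics/'+f,c['image']); np.savez('pics/'+f[:-4]+'.npz',**{k:np.array(v) for k,v in c.items()}); return c
def rays(c,uv):
    K=np.array([[c['fx'],0,c['cx']],[0,c['fy'],c['cy']],[0,0,1]],float)
    p=cv2.undistortPoints(np.array(uv,float).reshape(-1,1,2),K,np.array(c['dist_coeffs'],float)).reshape(-1,2)
    T=np.array(c['cam_to_world']); d=np.c_[p[:,0],-p[:,1],-np.ones(len(p))]
    return T[:3,3],d@T[:3,:3].T
def onz(c,uv,z):
    o,d=rays(c,uv); return o+d*((z-o[2])/d[:,2])[:,None]
def cloud(c):
    v,u=np.mgrid[0:400,0:640]; uv=np.c_[u.ravel(),v.ravel()]
    o,d=rays(c,uv); r=np.array(c['range_z']).ravel()
    P=o+d*r[:,None]; P[r==0]=np.nan
    return P.reshape(400,640,3)
E
python3 - <<'E'
from h import *
for n in("scene","side","wrist"):
    c=shot(n,n+'0.png'); print(n,np.array(c['cam_to_world']).round(2).tolist(),c['fx'],c['dist_coeffs'])
s=read_state();print(s['time'],s['tool_rot'],s['ft_force'],grip_point_offset)
E
```

```text
pics
scene [[-0.35, -0.63, 0.7, 1692.76], [0.94, -0.24, 0.25, 434.58], [0.01, 0.74, 0.67, 1232.52], [0.0, 0.0, 0.0, 1.0]] 517.7481719274759 [-0.10181868  0.          0.          0.          0.        ]
side [[0.99, 0.06, -0.12, 361.93], [-0.13, 0.53, -0.84, -1099.22], [0.02, 0.85, 0.53, 805.16], [0.0, 0.0, 0.0, 1.0]] 379.45760703323793 [-0.03833206  0.          0.          0.          0.        ]
wrist [[0.24, -0.93, -0.27, 80.33], [0.97, 0.23, 0.07, 623.43], [-0.0, -0.28, 0.96, 373.94], [0.0, 0.0, 0.0, 1.0]] 316.0091271388012 [-0.02692824  0.          0.          0.          0.        ]
0.15 [[ 2.38475477e-01  9.71148508e-01 -1.52666734e-04]
 [ 9.71148180e-01 -2.38475522e-01 -7.99073751e-04]
 [-8.12426559e-04  4.22974732e-05 -9.99999669e-01]] [ 0.06522826 -0.61191581  0.05801775] -18.700000000000003
```

View pics/scene0.png

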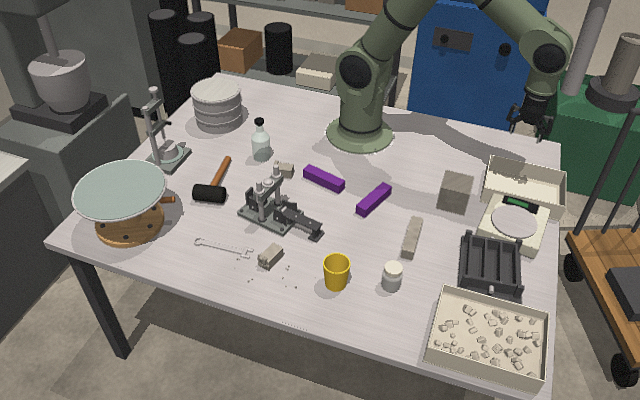

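View pics/side0.png

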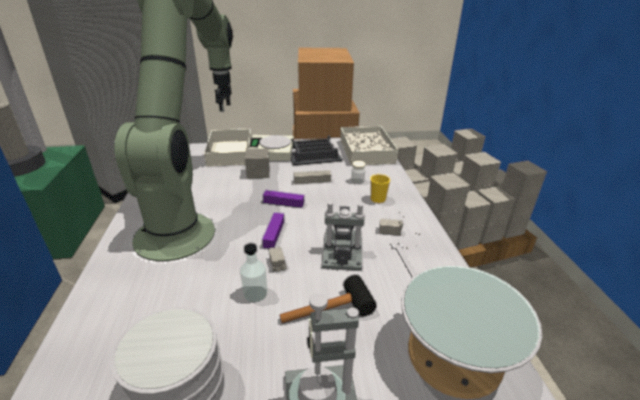

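View pics/wrist0.png

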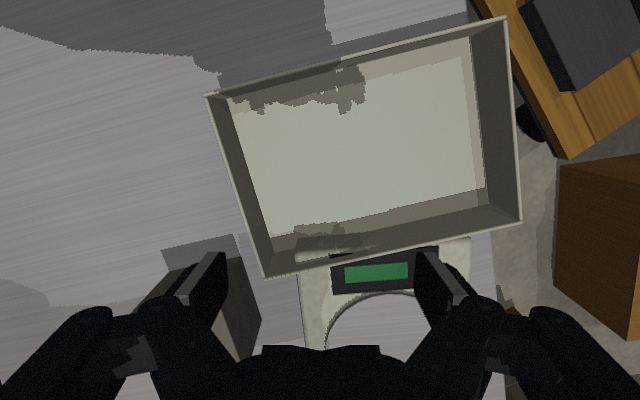

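The scene view shows the grey prism at about (412,237). The jig is near (270,205), with its feed table ending near (318,234). The purple bars at (323,178) and (373,199) are decoys, and the halves are at (270,256) and (285,169). Next I'll measure from the depth data.

```bash
python3 - <<'E'
from h import *
for n in('scene','side'):
    c=np.load(f'pics/{n}0.npz'); P=cloud(c)
    z=P[...,2]
    print(n,'bench',np.nanmedian(z[(abs(P[...,0]-600)<250)&(abs(P[...,1])<300)&(z<15)]))
    # prism
    m0=(z>25)&(z<60)
    m=m0&(np.abs(P[...,0]-P[237,412,0])<1e9)
    nlab,lab,st,ce=cv2.connectedComponentsWithStats(((z>30)&(z<55)&(P[...,0]>300)&(P[...,0]<1100)&(abs(P[...,1])<500)).astype(np.uint8))
    for i in range(1,nlab):
        if st[i,4]<40: continue
        q=P[lab==i]; r=cv2.minAreaRect(q[:,:2].astype(np.float32))
        print(ce[i].round(),st[i,4],'z',np.median(q[:,2]).round(1),'rect',np.round(r[0],1),np.round(r[1],1),round(r[2],1), c['image'][lab==i].mean(0).round())
# top-view of jig
c=np.load('pics/scene0.npz'); P=cloud(c); np.save('pics/P.npy',P)
im=c['image'][110:310,200:460]; cv2.imwrite('pics/crop.png',cv2.resize(im,None,fx=3,fy=3,interpolation=cv2.INTER_CUBIC)[:600,:780])
c=np.load('pics/side0.npz');im=c['image'][190:280,280:420]; cv2.imwrite('pics/crop2.png',cv2.resize(im,None,fx=5,fy=5,interpolation=cv2.INTER_CUBIC))
E
```

```text
scene bench -2.810922228796244
[259. 153.] 76 z 42.6 rect [ 314.8 -303.8] [28.3 65. ] 0.9 [130. 136. 131.]
[284. 167.] 143 z 38.0 rect [ 352.9 -186.5] [50.3 72.7] 11.7 [137. 150. 159.]
[324. 176.] 381 z 37.8 rect [342.8 -31. ] [165.   50.4] 74.2 [140.  59. 118.]
[216. 178.] 88 z 34.4 rect [ 494.6 -387. ] [137.4  27. ] 14.5 [ 64. 102. 148.]
[374. 197.] 417 z 37.7 rect [388.  169.8] [ 47.8 167.2] 69.4 [137.  59. 116.]
[208. 194.] 295 z 45.0 rect [ 580.4 -369.8] [ 56.  113.4] 18.7 [34. 37. 38.]
[252. 204.] 71 z 42.7 rect [ 575.4 -206.3] [56.1 25.9] 82.7 [59. 59. 61.]
[452. 203.] 165 z 43.6 rect [333.  428.5] [101.4  17.1] 89.1 [ 87.  95. 100.]
[297. 218.] 525 z 47.6 rect [593.1 -34.1] [164.6  73.9] 70.3 [80. 80. 82.]
[412. 235.] 433 z 39.6 rect [516.5 332.3] [167.2  37.3] 1.3 [144. 158. 168.]
[269. 253.] 295 z 39.8 rect [753.2 -59.6] [43.6 81.2] 76.2 [142. 155. 165.]
[336. 267.] 112 z 42.5 rect [736.2 149.5] [25.1 59. ] 17.5 [ 48. 139. 169.]
[335. 281.] 102 z 42.2 rect [785.  163.8] [29.4 67.6] 15.0 [ 42. 119. 144.]
[391. 282.] 114 z 42.2 rect [729.4 316.4] [28.6 56.8] 8.7 [123. 128. 13
[... 477 characters left out ...]
 [142.  70. 121.]
[378. 193.] 88 z 43.5 rect [753.9 134.6] [29.6 67.1] 69.9 [ 46. 119. 142.]
[344. 207.] 40 z 51.0 rect [599.7  33. ] [29.8 36.8] 78.7 [131. 132. 134.]
[272. 227.] 381 z 40.4 rect [340.7 -34.5] [163.7  41. ] 74.8 [154.  72. 130.]
[391. 223.] 207 z 40.7 rect [751.4 -61.8] [45.4 79.4] 75.5 [147. 159. 165.]
[343. 232.] 161 z 43.4 rect [573.4 -97.8] [35.7 60.7] 78.4 [88. 88. 89.]
[276. 255.] 225 z 40.4 rect [ 348.3 -189. ] [41.2 74.2] 9.5 [142. 154. 160.]
[342. 255.] 146 z 43.0 rect [ 551.4 -208. ] [64.6 59.6] 76.6 [58. 58. 58.]
[352. 297.] 571 z 41.6 rect [ 536.3 -381.1] [123.9 111.3] 10.8 [50. 64. 80.]
[263. 288.] 45 z 41.0 rect [ 311.1 -322. ] [37.3  7. ] 64.3 [138. 143. 136.]
```

View pics/crop.png

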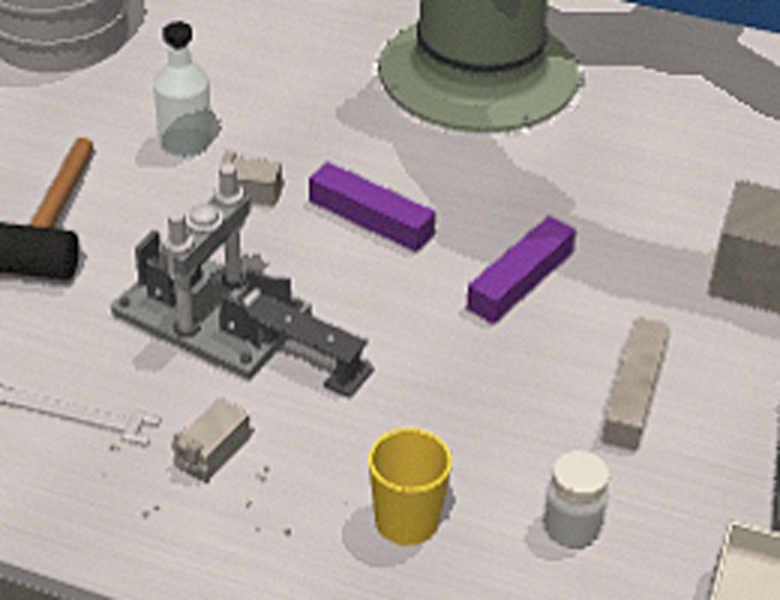

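View pics/crop2.png

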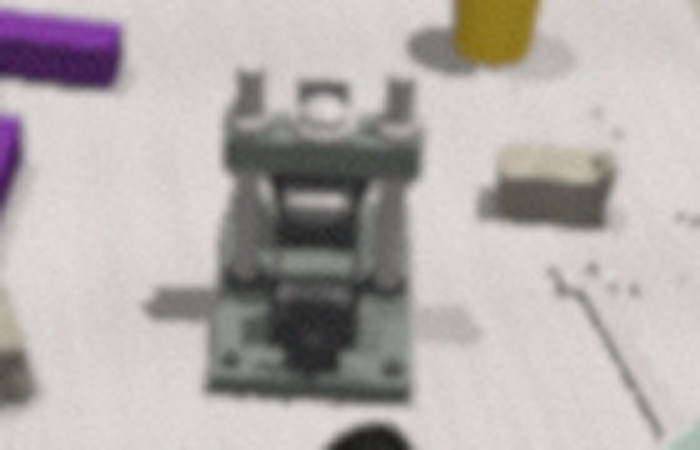

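```bash
python3 - <<'E'
from h import *
for n in('scene','side'):
    c=np.load(f'pics/{n}0.npz'); P=cloud(c); z=P[...,2]
    m=(z>110)&(z<200)&(abs(P[...,0]-575)<110)&(abs(P[...,1]+100)<150)
    for lo,hi in((172,195),(120,170)):
        mm=m&(z>lo)&(z<hi)
        nl,lab,st,ce=cv2.connectedComponentsWithStats(mm.astype(np.uint8))
        for i in range(1,nl):
            if st[i,4]<3: continue
            q=P[lab==i]; r=cv2.minAreaRect(q[:,:2].astype(np.float32))
            print(n,lo,ce[i].round(1),st[i,4],q.mean(0).round(1),q[:,2].max().round(1),np.round(r[1],1),round(r[2],1))
    # pure plane ray checks of prism via mask
s=read_state()
R=np.array([[0,1,0],[1,0,0],[0,0,-1.]])  # tool x=world y, tool y=world x
for p in([515,331,250],[515,331,8],[600,0,200],[575,-150,170]):
    q=inverse_kinematics(p,R); print(p,None if q is None else np.round(q,2))
E
```

```text
scene 172 [275.3 166.9] 25 [ 524.5 -133.4  181.8] 188.7 [19.3 18.6] 67.4
scene 172 [258.3 182.9] 31 [ 614.  -151.7  180.5] 186.6 [17.1 16. ] 24.7
scene 120 [267.7 185.6] 443 [ 576.5 -138.6  143.4] 169.8 [ 43.6 129.3] 76.3
side 172 [329.6 203.9] 35 [ 518.4 -138.8  181.7] 189.0 [18.4 15.7] 68.1
side 172 [359.7 205.7] 36 [ 608.  -157.3  180.9] 188.2 [18.  15.9] 81.7
side 120 [343.7 216.6] 556 [ 560.9 -154.6  142.5] 169.7 [ 40.4 124.1] 82.4
[515, 331, 250] [-0.67  0.48  0.01  1.62 -0.01  1.04  0.91]
[515, 331, 8] [-0.63  0.8  -0.05  1.76  0.07  0.58  0.85]
[600, 0, 200] [-0.29  0.53  0.28  1.71 -0.18  0.92  1.63]
[575, -150, 170] [-0.09  0.57  0.36  1.76 -0.26  0.86  1.95]
```

```bash
cat >> h.py <<'E'
def R_of(a): # tool y along direction angle a (rad), z down
    y=np.array([np.cos(a),np.sin(a),0]); z=np.array([0,0,-1.]); return np.c_[np.cross(y,z),y,z]
E
python3 - <<'E'
from h import *
xj=np.radians(-101.6)
for nm,a in(('x+',0.0),('x-',np.pi),('jig',xj),('jig+pi',xj+np.pi),('jig90',xj+np.pi/2),('jig-90',xj-np.pi/2)):
    p=[515,331,190] if nm[0]=='x' else [595,-3,190]
    q=inverse_kinematics(p,R_of(a)); print(nm,None if q is None else np.round(q,2))
movep([515,331,190],R_of(0.0)); c=shot('wrist','w1.png'); print(read_state()['time'])
movep([590,0,240],R_of(xj)); wait(.1); c=shot('wrist','w2.png'); print(read_state()['time'],read_state()['qpos'])
E
```

```text
x+ [-0.66  0.55 -0.01  1.68  0.    0.92  0.9 ]
x- [-1.11  0.65  0.68  1.7  -0.48  0.97 -1.82]
jig [-0.5   0.6   0.6   1.75 -0.41  0.93  0.07]
jig+pi [ 0.67  0.86 -1.28  1.68  0.86  1.27  2.15]
jig90 [-0.31  0.54  0.31  1.74 -0.2   0.9   1.45]
jig-90 [-0.61  0.66  0.79  1.75 -0.55  0.97 -1.37]
1.8833
3.325 [-0.43534467  0.49875498  0.48145226  1.70502715 -0.26603028  1.00356263
 -0.05957652]
```

View pics/w1.png

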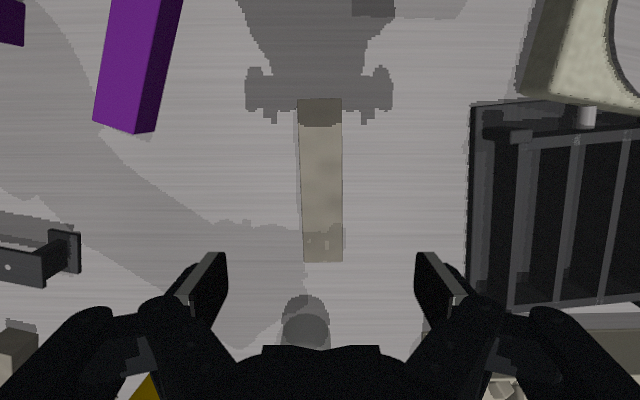

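View pics/w2.png

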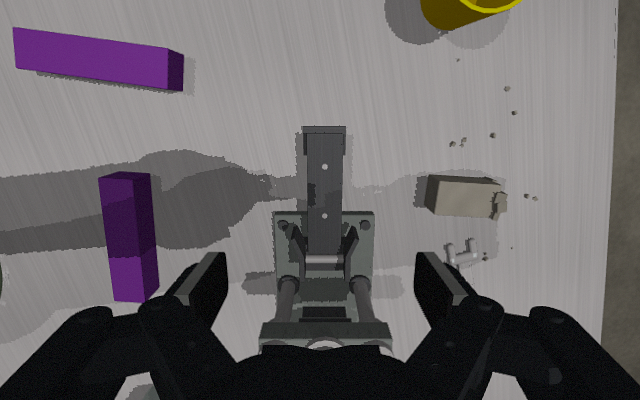

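w1 shows the prism alone, with its top corners near (297,98), (342,98), (343,262) and (304,262). w2 shows the feed strip at columns 306–346, rows 127–262, with the mouth flares either side of it near row 250 and the crosshead near row 330. I'll measure both.

```bash
python3 - <<'E'
from h import *
c=np.load('pics/w1.npz'); P=cloud(c); z=P[...,2]
print('bench z w1',np.nanmedian(z[230:290,240:290]), 'top',np.nanmedian(z[150:220,310:335]))
m=((z>30)&(z<50)); m[:,:270]=0;m[:,370:]=0;m[270:]=0
q=P[m]; r=cv2.minAreaRect(q[:,:2].astype(np.float32)); print('cloud',np.round(r[0],1),np.round(r[1],1),r[2])
# contour from mask, cast on z=40
cn=max(cv2.findContours(m.astype(np.uint8),0,1)[0],key=cv2.contourArea)
w=onz(c,cn.reshape(-1,2),40)[:,:2]; r=cv2.minAreaRect(w.astype(np.float32)); print('rays',np.round(r[0],1),np.round(r[1],1),r[2])
c=np.load('pics/w2.npz'); P=cloud(c); z=P[...,2]
print('strip z',np.nanmedian(z[150:240,315:335]),'bench',np.nanmedian(z[100:150,230:280]))
g=cv2.resize(c['image'][110:370,220:430],None,fx=2.8,fy=2.3,interpolation=cv2.INTER_CUBIC); cv2.imwrite('pics/w2c.png',np.clip(g*1.8,0,255).astype(np.uint8))
m=(abs(z-50)<5); m[:,:290]=0;m[:,362:]=0;m[265:]=0
xs=[]
for v in range(140,212,4):
    u=np.where(m[v])[0]; a=onz(c,[[u.min()-.5,v],[u.max()+.5,v]],50); xs.append(np.r_[u.min(),u.max(),a[0,:2],a[1,:2]])
xs=np.array(xs); print(xs[::4].round(1))
L=xs[:,2:4];Rr=xs[:,4:6]; mid=(L+Rr)/2
vx,vy,x0,y0=cv2.fitLine(mid.astype(np.float32),cv2.DIST_HUBER,0,.01,.01).ravel()
print('strip dir',np.degrees(np.arctan2(vy,vx)),'pt',x0,y0,'width',np.linalg.norm(L-Rr,axis=1).mean())
# strip end
u=np.arange(312,342); vv=[np.where(m[:,k])[0].min() for k in u]; print('end',onz(c,np.c_[u,np.array(vv)-.5],50)[::6,:2].round(1).tolist())
E
```

```text
bench z w1 0.8671022675952145 top 40.666359042248075
cloud [514.3 332.5] [160.2  40.1] 1.5480237007141113
rays [514.2 332.6] [160.1  39.9] 1.5196330547332764
strip z 50.612636503162605 bench 0.42970606722747107
[[307.  342.  583.4  43.  620.1  35.6]
 [307.  342.  579.9  26.7 617.1  19.2]
 [307.  342.  576.3  10.  614.1   2.4]
 [307.  341.  572.7  -7.2 609.9 -14.7]
 [308.  341.  569.9 -25.2 606.6 -32.5]]
strip dir 78.23572 pt 596.2168 12.148884 width 37.956830410548356
end [[590.6, 49.4], [596.7, 48.2], [602.7, 46.9], [608.8, 45.7], [614.9, 44.5]]
```

View pics/w2c.png

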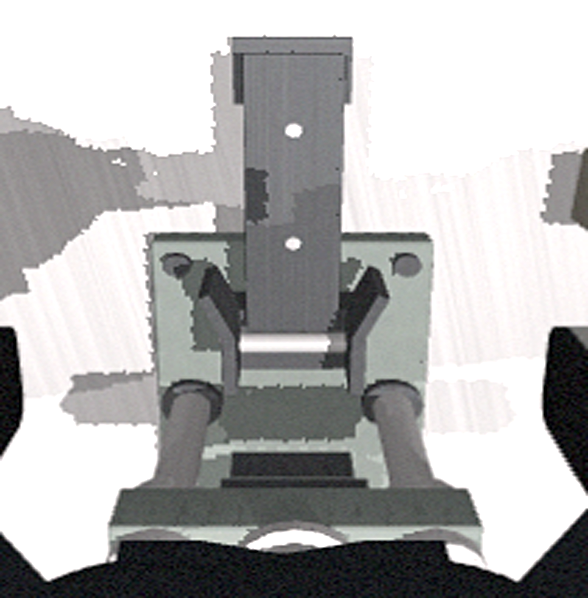

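Measurements agree with the given sizes: prism 160.1 x 39.9 mm with top at z 40, strip 38.0 mm wide at z 50. The jig origin comes out at about (563.7, -144) with feed at -101.8°, and the column tops agree to about 3 mm. I'll grasp now.

```bash
cat >> h.py <<'E'
AJ=np.radians(-101.76); XJ=np.array([np.cos(AJ),np.sin(AJ)]); YJ=np.array([-XJ[1],XJ[0]]); O=np.array([563.7,-144.0])
def J(x,y,z): return np.r_[O+x*XJ+y*YJ,z].tolist()
def toJ(p): d=np.array(p)[:2]-O; return np.r_[d@XJ,d@YJ,p[2]].round(1)
E
python3 - <<'E'
from h import *
R=R_of(np.radians(1.52))
movep([514.2,332.5,90],R)
print(movel([514.2,332.5,10],max_speed=120,guard=15))
clamp(); s=read_state(); print('gap',s['finger_gap'],s['eef_pos'],s['time'])
movel([514.2,332.5,130],max_speed=150); s=read_state(); print('gap',s['finger_gap'],s['ft_force'],s['time'])
shot('wrist','w3.png')
movep(J(-155,0,120),R_of(AJ)); wait(.2); print(read_state()['time'],toJ(read_state()['eef_pos']),read_state()['ft_force'])
shot('wrist','w4.png'); shot('scene','s4.png')
E
```

```text
False
gap 39.60398061123846 [514.39799996 332.71104314  10.61334738] 6.025
gap 39.422397508983686 [ 0.02193515  0.12791648 -5.57114679] 6.975
8.4917 [-156.    -0.2  119.9] [-0.44287408 -0.02014413 -5.74636181]
```

View pics/w4.png

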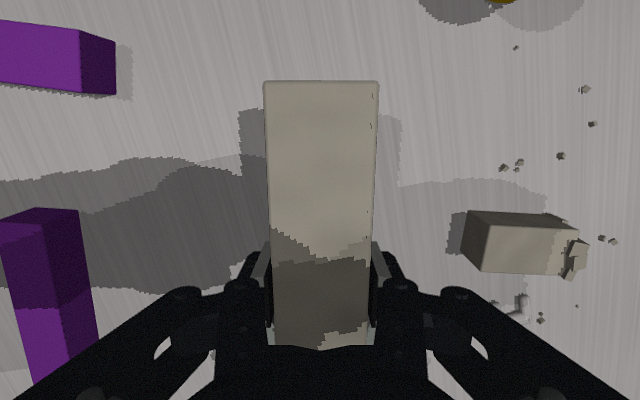

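View pics/s4.png

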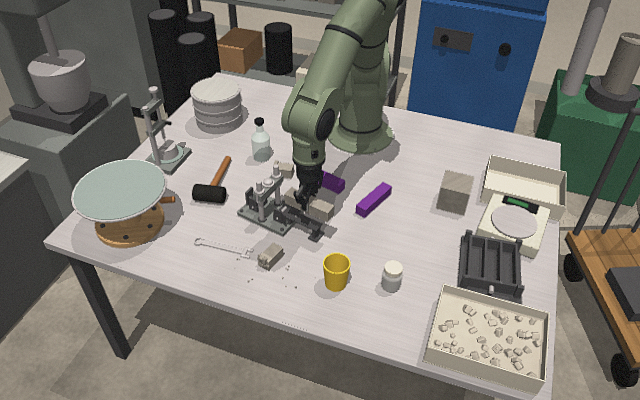

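The wrist view shows the prism held square, its top at columns 265–378 and rows 80–345. The scene view shows it over the feed strip near (312,205). Lowering now, with a guard.

```bash
python3 - <<'E'
from h import *
print(movel(J(-155,0,66),max_speed=80,guard=12))
print(movel(J(-155,0,57),max_speed=12,guard=4)); s=read_state(); print(toJ(s['eef_pos']),s['ft_force'],s['time'])
open_gripper(); movel(J(-155,0,135),max_speed=150)
p=J(-275,0,150); movep(p,R_of(AJ)); wait(.1)
shot('wrist','w5.png'); shot('scene','s5.png'); print(read_state()['time'])
E
```

```text
False
True
[-155.1    0.    60.6] [-1.01784392  0.42625336  9.01845841] 9.9333
11.8583
```

View pics/w5.png

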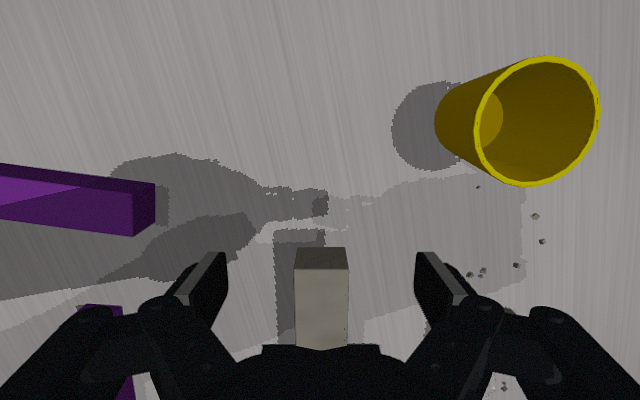

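View pics/s5.png

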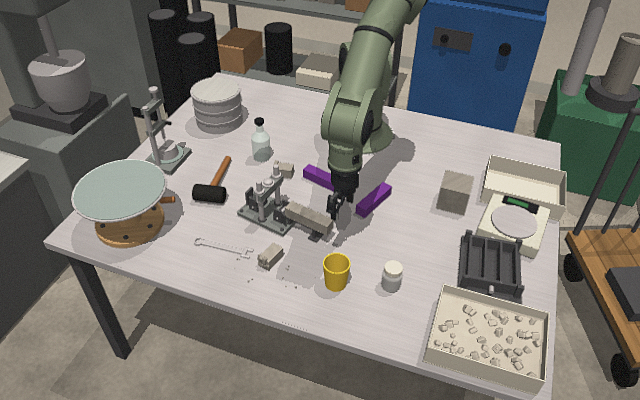

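The prism sits centred on the strip: its rear face is at columns 294–348 in w5, and it lies on the feed table in the scene view. I'll close the fingers and push.

```bash
python3 - <<'E'
from h import *
clamp(); movel(J(-268,0,61),max_speed=150)
def st(t,g): s=read_state(); f=s['ft_force']; print(t,g,toJ(s['eef_pos']),'F',np.round([f[:2]@XJ,f[:2]@YJ,f[2]],1),round(s['time'],2))
st('start',0)
g=movel(J(-240,0,61),max_speed=50,guard=15); st('a',g)
g=movel(J(-105,0,61),max_speed=60,guard=15); st('b',g)
if not g:
    g=movel(J(-84,0,61),max_speed=20,guard=15); st('c',g)
shot('scene','s6.png');shot('side','d6.png')
E
```

```text
start 0 [-268.1    0.5   61.7] F [-0.  -0.3 -0.1] 13.37
a False [-239.9    0.    61. ] F [-0.6  0.1  0.3] 14.07
b False [-105.1    0.    61. ] F [-3.4  0.4  3.4] 16.48
c True [-91.   -0.3  60.8] F [-2.6  0.3  1.4] 17.21
```

View pics/s6.png

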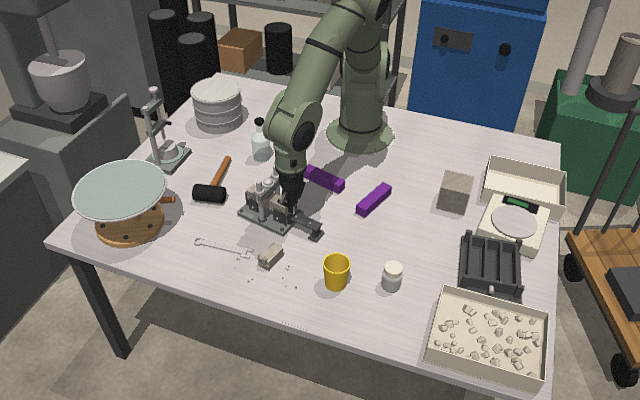

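Contact stopped the push at x -91.0, exactly where the home position should be. I'll push a second time to confirm it isn't a snag, then back off and look.

```bash
python3 - <<'E'
from h import *
def st(t,g): s=read_state(); f=s['ft_force']; print(t,g,toJ(s['eef_pos']),'F',np.round([f[:2]@XJ,f[:2]@YJ,f[2]],1),round(s['time'],2))
g=movel(J(-84,0,61),max_speed=15,guard=22); st('d',g)
movel(J(-115,0,61),max_speed=80); movel(J(-135,0,215),max_speed=150); wait(.1); st('up',0)
c=shot('wrist','w7.png'); shot('side','d7.png'); shot('scene','s7.png')
im=c['image']
d=np.load('pics/d7.npz')['image'][190:280,280:420]; cv2.imwrite('pics/d7c.png',cv2.resize(d,None,fx=5,fy=5,interpolation=cv2.INTER_CUBIC))
d=np.load('pics/s7.npz')['image'][150:250,220:340]; cv2.imwrite('pics/s7c.png',cv2.resize(d,None,fx=5,fy=5,interpolation=cv2.INTER_CUBIC))
E
```

```text
d True [-91.2  -0.7  60.4] F [-1.4 -0.5  1.3] 17.67
up 0 [-134.7   -0.3  214.2] F [ 0.1 -0.   0.3] 19.4
```

View pics/w7.png

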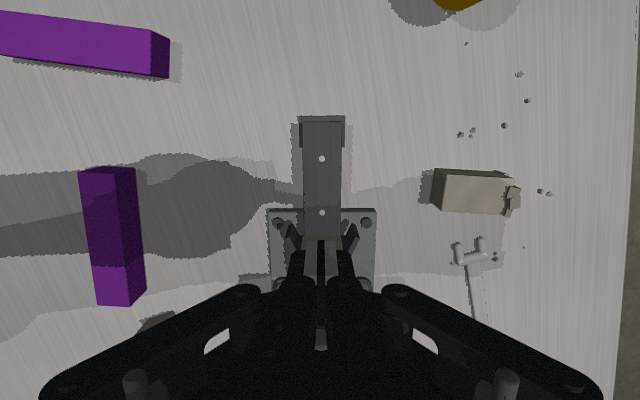

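View pics/d7c.png

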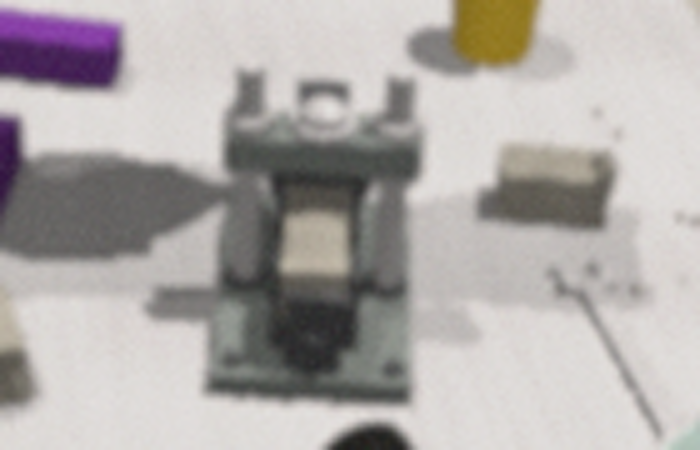

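View pics/s7c.png

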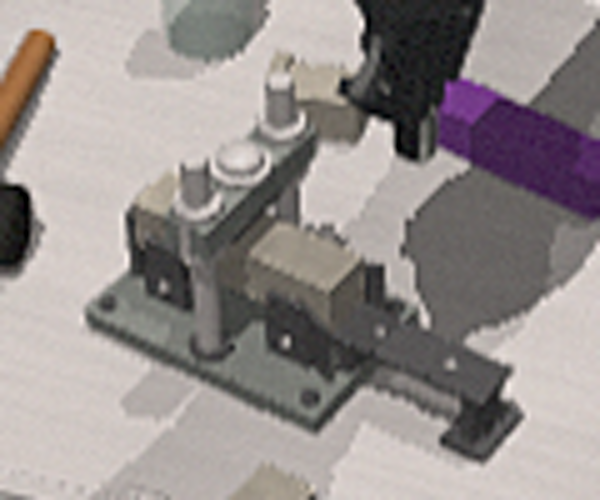

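The side and scene views show the prism under the crosshead, with its nose at the end stop and its rear just out of the mouth. Before pressing, I'll check the rear edge and the button numerically.

```bash
python3 - <<'E'
from h import *
c=np.load('pics/w7.npz'); P=cloud(c); 
def TJ(P): d=P[...,:2]-O; return np.stack([d@XJ,d@YJ,P[...,2]],-1)
Q=TJ(P)
for u in(306,308,334,336): 
    print(u,[tuple(Q[v,u].round(0)) for v in range(230,252,3)])
for n in('s7','d7'):
    c=np.load(f'pics/{n}.npz'); Q=TJ(cloud(c)); z=Q[...,2]
    m=(z>80)&(z<96)&(abs(Q[...,1])<22)&(abs(Q[...,0])<100)
    print(n,'prism top x range',Q[m][:,0].min().round(1),Q[m][:,0].max().round(1),'y mean',Q[m][:,1].mean().round(1),'z',np.median(Q[m][:,2]).round(1))
    m=(z>172)&(z<192)&(abs(Q[...,0])<20)&(abs(Q[...,1])<70)
    for sg in(-1,1): k=m&(Q[...,1]*sg>0); print('  col',Q[k].mean(0).round(1))
    m=(z>145)&(z<172)&(abs(Q[...,0])<22)&(abs(Q[...,1])<22); print('  button',Q[m].mean(0).round(1),Q[m][:,2].max().round(1),np.percentile(Q[m][:,2],90).round(1))
for a in(AJ+np.pi/2,AJ-np.pi/2,AJ):
    for z in (215,150): print(inverse_kinematics(J(0,0,z),R_of(a)))
E
```

```text
306 [(np.float64(-85.0), np.float64(-16.0), np.float64(50.0)), (np.float64(-82.0), np.float64(-16.0), np.float64(50.0)), (np.float64(-79.0), np.float64(-16.0), np.float64(53.0)), (np.float64(-80.0), np.float64(-15.0), np.float64(62.0)), (np.float64(-80.0), np.float64(-15.0), np.float64(69.0)), (np.float64(-145.0), np.float64(-7.0), np.float64(224.0)), (np.float64(-145.0), np.float64(-7.0), np.float64(228.0)), (np.float64(-145.0), np.float64(-7.0), np.float64(231.0))]
308 [(np.float64(-85.0), np.float64(-14.0), np.float64(51.0)), (np.float64(-82.0), np.float64(-14.0), np.float64(50.0)), (np.float64(-79.0), np.float64(-14.0), np.float64(53.0)), (np.float64(-80.0), np.float64(-13.0), np.float64(62.0)), (np.float64(-146.0), np.float64(-6.0), np.float64(222.0)), (np.float64(-146.0), np.float64(-6.0), np.float64(226.0)), (np.float64(-145.0), np.float64(-6.0), np.float64(227.0)), (np.float64(-145.0), np.float64(-6.0), np.float64(231.0))]
334 [(np.float64(-85.0), np.float64(13.0), np.float64(51.0)), (np.float64(-82.0), np.float64(13.0), np.float64(51.0)), (np.float64(-79.0), np.float64(13.0)
[... 878 characters left out ...]
tton [ -4.6   6.6 152.8] 164.5 158.6
d7 prism top x range -10.9 82.4 y mean -1.1 z 90.4
  col [  4.3 -45.7 181.4]
  col [  3.6  45.5 181.3]
  button [  7.1  -0.  153.1] 162.1 159.9
[ 0.08244023  0.47241869  0.09199689  1.73913612 -0.05207904  0.93240222
  1.5610065 ]
[ 0.10272629  0.55302431  0.0643139   1.79453497 -0.04728341  0.795517
  1.55612696]
[-0.43213303  0.64079975  0.89439236  1.76492714 -0.57821706  1.02177254
 -1.09522234]
[-0.38630702  0.71564895  0.82247033  1.8196471  -0.6584795   0.90391356
 -1.0335166 ]
[-0.19605168  0.51738445  0.49487244  1.75388034 -0.29417149  0.94439996
  0.21303548]
[-0.16248724  0.59839053  0.45031191  1.80880686 -0.34447208  0.81253064
  0.25417148]
```

The prism's rear face reads x -79.5 to -80 in the wrist depth, so it is home. The scene and side views differ from each other by a few mm about my jig origin, and their mean agrees with it. Next is a gentle press, with the hand turned 90° to clear the columns.

```bash
python3 - <<'E'
from h import *
def st(t,g): s=read_state(); f=s['ft_force']; print(t,g,toJ(s['eef_pos']),'F',np.round([f[:2]@XJ,f[:2]@YJ,f[2]],1),round(s['time'],2))
movep(J(0,0,225),R_of(AJ+np.pi/2)); st('over',0)
g=movel(J(0,0,170),max_speed=60,guard=6); st('170',g)
g=movel(J(0,0,149),max_speed=8,guard=9); st('press',g)
E
```

```text
over 0 [ -0.3  -0.  224.9] F [-0.8  0.2  0.2] 21.01
170 False [  0.    0.2 170.4] F [-0.8 -0.1  0.2] 22.07
press True [  0.    0.  152.6] F [-0.2 -1.   8. ] 24.01
```

```bash
python3 - <<'E'
from h import *
movel(J(0,0,230),max_speed=80); movep(J(-150,60,260),R_of(AJ)); wait(.2); print(read_state()['time'],read_state()['ft_force'])
shot('side','d8.png'); shot('scene','s8.png'); shot('wrist','w8.png')
d=np.load('pics/d8.npz')['image'][190:280,280:420]; cv2.imwrite('pics/d8c.png',cv2.resize(d,None,fx=5,fy=5,interpolation=cv2.INTER_CUBIC))
d=np.load('pics/s8.npz')['image'][150:250,220:340]; cv2.imwrite('pics/s8c.png',cv2.resize(d,None,fx=5,fy=5,interpolation=cv2.INTER_CUBIC))
def TJ(P): d=P[...,:2]-O; return np.stack([d@XJ,d@YJ,P[...,2]],-1)
for a,b in(('s7','s8'),('d7','d8')):
    for n in(a,b):
        Q=TJ(cloud(np.load(f'pics/{n}.npz'))); z=Q[...,2]
        m=(z>125)&(z<172)&(abs(Q[...,0])<25)&(abs(Q[...,1])<70); pm=(z>80)&(z<96)&(abs(Q[...,1])<22)&(abs(Q[...,0])<100)
        print(n,'xhead z pct50/90/99',np.percentile(z[m],[50,90,99]).round(1),'prism x',Q[pm][:,0].min().round(1),Q[pm][:,0].max().round(1))
E
```

```text
26.825 [0.17098776 0.45033632 0.24546774]
s7 xhead z pct50/90/99 [145.3 159.4 171.1] prism x -83.5 80.1
s8 xhead z pct50/90/99 [140.3 158.4 170.2] prism x -83.7 79.6
d7 xhead z pct50/90/99 [144.2 159.3 170.8] prism x -10.9 82.4
d8 xhead z pct50/90/99 [141.6 158.  170.5] prism x 0.0 82.9
```

View pics/d8c.png

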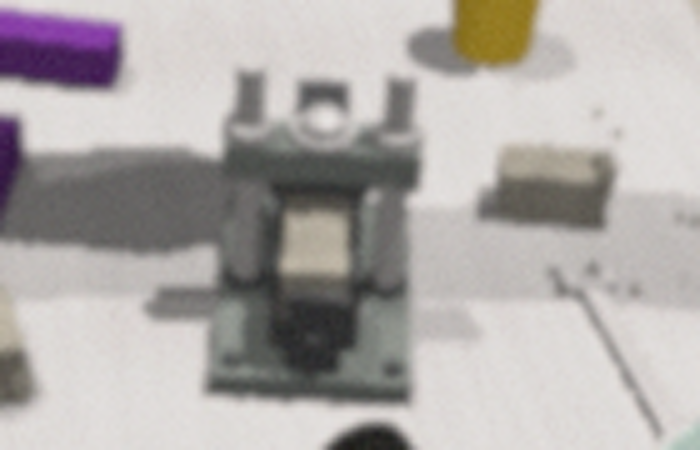

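View pics/s8c.png

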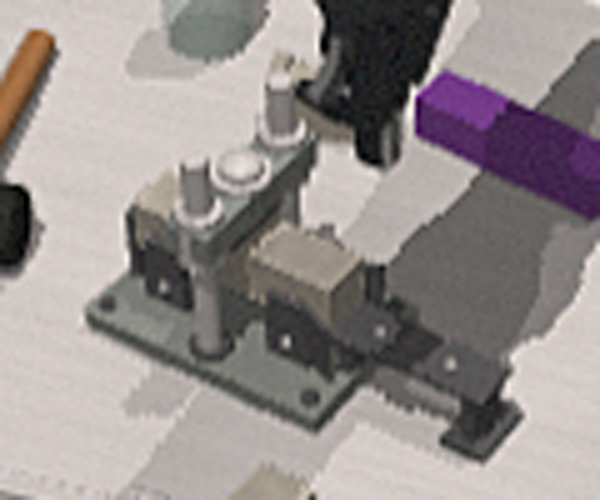

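View pics/s8.png

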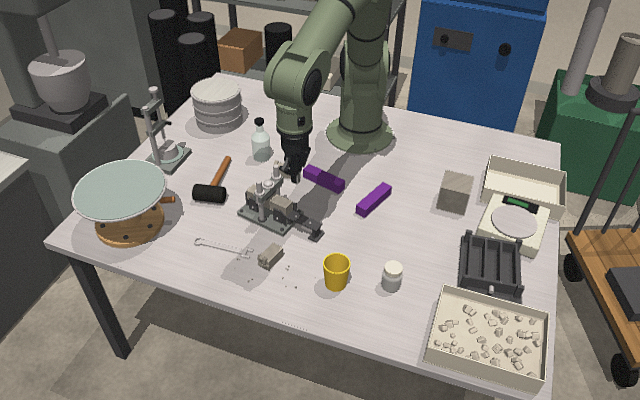

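The crosshead has dropped and the bystanders are unmoved. I have time for a second light press, to confirm the roller is really seated and not just stuck.

```bash
python3 - <<'E'
from h import *
def st(t,g): s=read_state(); f=s['ft_force']; print(t,g,toJ(s['eef_pos']),'F',np.round([f[:2]@XJ,f[:2]@YJ,f[2]],1),round(s['time'],2))
movep(J(0,0,225),R_of(AJ+np.pi/2)); movel(J(0,0,162),max_speed=80,guard=6)
g=movel(J(0,0,149),max_speed=7,guard=2); st('touch',g)
g=movel(J(0,0,149),max_speed=7,guard=12); st('press',g)
movel(J(0,0,225),max_speed=80); movep(J(-150,60,260),R_of(AJ)); wait(.3); st('clear',0)
c=shot('scene','s9.png'); shot('wrist','w9.png')
E
```

```text
touch True [  0.    0.  152.7] F [ 0.1 -1.4  5.2] 30.63
press True [  0.    0.  152.5] F [-0.2 -2.6 10. ] 30.89
clear 0 [-149.7   60.   260. ] F [-1.1 -0.9  0.1] 33.75
```

View pics/w9.png

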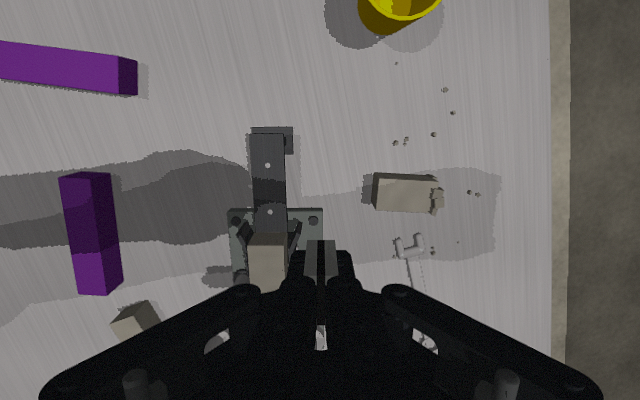

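The button first touched at z 152.7 and gave only 0.2 mm under 10 N, so the roller is resting on the prism. In w9 the prism's rear is at (268,240), still straight in the mouth. Handing in.

```bash
python3 -c "
from h import *
finish_job(); print(read_state()['time'])"
```

```text
the job is handed in; nothing more can be done
the job is handed in; nothing more can be done
```

I put the grey mortar prism on the feed table and pushed it between the guides, fully home against the end stop. Then I pressed the crosshead down by its button until the loading roller rested on the prism, let go, and handed the job in at about 34 s with the arm clear of everything.

- **Prism home:** two pushes stopped within 0.2 mm of each other, with the TCP at jig x -91. The wrist depth put the prism's rear face at x -80, which is the home position.
- **Roller resting:** the press stopped with the button at z 152.6 mm, where 153 was expected. On a second light press it gave only 0.2 mm under about 10 N.
- **Bystanders:** the other things on the bench looked unmoved in the pictures taken after the first press.
- **Disagreement:** the scene and side cameras differed from each other by about 4–8 mm in jig x and y. I went by the wrist camera, which lay between them and agreed with the contact positions.

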